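Gauge the blind castor socket and bring the reading back

ROBOT

A 6-joint arm with a two-finger parallel gripper is mounted at the origin on a cart in front of the work surface, level with it; the furniture and walls round the work are solid. World frame = base frame: x ahead of the robot, y to its left, z up, the work surface at z = 0. Lengths are in mm, angles in rad, forces in N, time in s.
With the tool pointing down it reaches from about 350 to 775 mm from the base axis. Payload 7.3 kg.
Tool frame: the origin (TCP) lies at the very end of the fingers, on their centre line; the grasp point (between the pads) lies 19 mm behind it; x points along the fingers, z is the direction in which the jaws open and shut, and the axes are right-handed (so a half turn about x gives the same grasp; the last joint's range is limited). The gripper opens to 92 mm and grips with 3 to 60 N. Pads are 19 mm wide; open, the fingers measure 130 mm over their backs; the gripper's body (75 mm by 190 mm) begins 47 mm behind the grasp point.
Start: joints at [-1.343, 0.342, 1.524, -0, 1.275, -0.146], TCP at [191.73, -488.758, 226.741] pointing down, gripper open.
Joint ranges: [-2.53, 2.53], [-0.77, 2.02], [0.04, 2.7], [-1, 4.14], [0.28, 2.66], [-3.11, 3.11]. Speed limits (rad/s): [2.57, 2.57, 3.14, 3.14, 3.14, 3.14].

INTERFACE

Orientations are given as [roll, pitch, yaw] about the fixed x, y, z axes, in that order (R = Rz(yaw) Ry(pitch) Rx(roll)).
In Python, from plant import * gives the robot as it stands.
- The arm moves only by the tool carry_out, never from a script. Its argument "rows" is a list of rows, each a list of 4 numbers: the shift along the world's x, y, z in mm, then the turn about the world's z in degrees. In form: [[x, y, z, twist], ...]. A call has 1 to 20 rows; each row is the pose to reach, as a shift and turn from the pose measured when the call began; what a row does not reach only later rows make up. A row lasts 1/12 s, in which the tool goes at most 41.7 mm and 7.16 degrees, less where a joint would pass 70% of its speed; a pose out of reach is approached as far as the arm can. A call with a gripper value outside its range is refused whole. "hand" is the finger opening in mm, from 0 to 91.8, set as the call begins (left out, the last holds). The fingers move at their own pace and stop on an object; the grip force is fixed at half the most. Time passes only in rows, so rows that repeat a pose let the fingers close. It gives the time, the measured TCP pose, the force and the opening at its end, in the units of the state.
- get_obs(): the state, without advancing time (a new reading comes with each control period).
- capture(name): name is "scene" or "top" or "wrist"; returns the picture (480x640x3 uint8, red, green, blue); there is no depth.
- camera_info(name): a dict with "camera_matrix" (3x3 intrinsics, pixels), "pose" (4x4, takes a point from camera to world coordinates); the wrist camera has in their place "mount" (4x4, takes a point from camera to tool coordinates, whose origin is the TCP and whose axes are the tool frame's). Camera axes: x right, y down, z forward; pixel columns grow to the right and rows downward; lengths in mm; the calibration is good to about 2 mm. A picture is of the moment at which its call begins: read the wrist's pose just before it. camera_info takes no time and is no camera call.
- close_job(): hands the job in, once; it reports no verdict.
The state is a dict: "time": time; "joint_positions": joint angles; "dq": joint speeds; "tau": joint torques, N m; "tool_pos": TCP position; "tcp_rot": TCP orientation; "contact_force": force on the tool from outside, world axes, zero at the start; "moment": the same for the moment, N m; "grip_width": finger opening in mm.
Only numpy, scipy, OpenCV 4.12 (cv2) and the standard library are available. Lean on these libraries where they do the work, as an engineer would, in place of code of your own. Each camera call takes 0.05 s, during which the arm holds its last target. There are 200 camera calls.

TASK

Find out how deep the blind socket in the square-flanged castor housing is: take the depth gauge from its wooden stand by its black head, lower it into that socket until the foot lies flat on the face and you feel the rod bottom out, and hold it there with light, steady pressure for two seconds. Then put the gauge back into its stand, upright on its foot, without shifting the rod in the foot, so that the reading is kept. Do not ram the rod, and leave the round-flanged housing and the things standing about alone.

Things in the scene. Friction and masses are not known exactly. Their poses are not given: they have to be found in the camera images.
- gauge: foot of the loose depth gauge (about 0.28 kg in all): a steel bar 22 x 84 x 11 mm (x, y, z) with a sleeve 25 mm across and 30 mm high in its middle, through which the rod slides. Origin: centre of the underside, on the rod's axis; z up along the rod. At the start it stands on the stand's top with the rod in the stand's hole
- gauge_head (a point): middle of the gauge's black ribbed head, a cylinder 22 mm across and 36 mm high on top of the rod: the place to grip the gauge, from above. Below it the steel rod is 10 mm across; its tip lies 132 mm below this point
- gauge_rod (a joint): the gauge's reading: how far the rod's tip stands below the underside of the foot (m), 0 to 0.056; 0.006 to 0.014 at the start. It grows as the rod is pushed down through the foot. The rod drags in the sleeve: it takes about 5 N to slide it either way, and it stays where it is left. Pushing on the head with more than that once the foot stands on the stand shifts the reading
- gauge_tip (a point): the tip of the gauge's rod, 6 mm across, widening to 10 mm at 9 mm up. On a socket's bottom, 4 to 20 N of tip pressure (on top of the 5 N drag) is a light push; more than 35 N is ramming
- square_housing: the castor housing to gauge: a heavy grey casting that does not move, with a SQUARE flange 98 x 98 x 12 mm and a round ribbed boss 58 mm across. Origin: centre of its underside, z up
- square_mouth (a point): centre of the mouth of its blind socket, in the boss's flat top face, 72 mm above its underside. The socket goes straight down, 16 mm across, with a hard flat bottom 28 to 46 mm deep (depth unknown). Over it the foot lands first (push rises to about 5 N), the rod then slides on at that push, and the push rises again at the bottom
- round_housing: a second castor housing of the same height and boss, with a ROUND flange 104 mm across: not to be gauged. Heavy, does not move. Origin: centre of its underside
- stand: the gauge's stand: a wooden block 84 x 100 mm (x, y) on a board 100 x 116 mm, fixed. Origin: centre of its underside
- stand_mouth (a point): centre of the mouth of the stand's hole, in the block's flat top 72 mm above its underside; the hole is straight, 18 mm across and 62 mm deep, deeper than the rod can reach
- tape_roll: bystander: a loose roll of tape lying flat, 67 mm across, 37 mm high; origin at its underside
- shaker: bystander: a loose shaker standing upright, 27 mm across, 74 mm high; origin at its underside
- mint_cup: bystander: a loose mint-green cup, 70 mm across, 50 mm high, with a handle; origin at its underside

How it is judged (in metres and radians):
On the way, in this order (a step that is already met when the one before it is completed fails the run):
1. the gauge is lifted clear of its stand (z of gauge in the frame of stand above 0.097 m), for 0.1 s.
2. the foot lies flat on the square-flanged housing's face, centred over the socket, and the rod's tip presses on the socket's bottom with 3 to 25 N, held for 1 s (horizontal distance between gauge and square_mouth below 0.006 m and z of gauge in the frame of square_mouth between -0.0015 and 0.0015 m and angle between gauge's own z axis and vertical below 0.04 rad and value of joint gauge_rod above 0.024 m and contact force between gauge_rod_c0 and square_housing between 3 and 25 N), for 1 s.
At the end, for the whole second after the job is handed in: The gauge, let go, stands upright (0.05 rad) and at rest with its foot flat on the stand (2 mm), its rod in the stand's hole (7 mm of centre), and its reading still is the depth of the square-flanged housing's socket (right up to 1 mm off, wrong beyond 2.4 mm) (horizontal distance between gauge and stand_mouth below 0.007 m and z of gauge in the frame of stand_mouth between -0.002 and 0.002 m and angle between gauge's own z axis and vertical below 0.05 rad and linear speed of gauge below 0.01 m/s and ((z of socket_floor_c0 in the frame of square_housing between 0.0415 and 0.0425 m and value of joint gauge_rod between 0.0265 and 0.0299 m) or (z of socket_floor_c0 in the frame of square_housing between 0.0405 and 0.0415 m and value of joint gauge_rod between 0.0275 and 0.0309 m) or (z of socket_floor_c0 in the frame of square_housing between 0.0395 and 0.0405 m and value of joint gauge_rod between 0.0285 and 0.0319 m) or (z of socket_floor_c0 in the frame of square_housing between 0.0385 and 0.0395 m and value of joint gauge_rod between 0.0295 and 0.0329 m) or (z of socket_floor_c0 in the frame of square_housing between 0.0375 and 0.0385 m and value of joint gauge_rod between 0.0305 and 0.0339 m) or (z of socket_floor_c0 in the frame of square_housing between 0.0365 and 0.0375 m and value of joint gauge_rod between 0.0315 and 0.0349 m) or (z of socket_floor_c0 in the frame of square_housing between 0.0355 and 0.0365 m and value of joint gauge_rod between 0.0325 and 0.0359 m) or (z of socket_floor_c0 in the frame of square_housing between 0.0345 and 0.0355 m and value of joint gauge_rod between 0.0335 and 0.0369 m) or (z of socket_floor_c0 in the frame of square_housing between 0.0335 and 0.0345 m and value of joint gauge_rod between 0.0345 and 0.0379 m) or (z of socket_floor_c0 in the frame of square_housing between 0.0325 and 0.0335 m and value of joint gauge_rod between 0.0355 and 0.0389 m) or (z of socket_floor_c0 in the frame of square_housing between 0.0315 and 0.0325 m and value of joint gauge_rod between 0.0365 and 0.0399 m) or (z of socket_floor_c0 in the frame of square_housing between 0.0305 and 0.0315 m and value of joint gauge_rod between 0.0375 and 0.0409 m) or (z of socket_floor_c0 in the frame of square_housing between 0.0295 and 0.0305 m and value of joint gauge_rod between 0.0385 and 0.0419 m) or (z of socket_floor_c0 in the frame of square_housing between 0.0285 and 0.0295 m and value of joint gauge_rod between 0.0395 and 0.0429 m) or (z of socket_floor_c0 in the frame of square_housing between 0.0275 and 0.0285 m and value of joint gauge_rod between 0.0405 and 0.0439 m) or (z of socket_floor_c0 in the frame of square_housing between 0.0265 and 0.0275 m and value of joint gauge_rod between 0.0415 and 0.0449 m) or (z of socket_floor_c0 in the frame of square_housing between 0.0255 and 0.0265 m and value of joint gauge_rod between 0.0425 and 0.0459 m) or (z of socket_floor_c0 in the frame of square_housing between 0.0245 and 0.0255 m and value of joint gauge_rod between 0.0435 and 0.0469 m) or (z of socket_floor_c0 in the frame of square_housing between 0.0235 and 0.0245 m and value of joint gauge_rod between 0.0445 and 0.0479 m))); the robot touches nothing.
It fails at once if the rod is rammed: more than 35 N between its tip and the housing (contact force between gauge_rod_c0 and square_housing above 35 N).
It fails at once if the gauge is pressed on the round-flanged housing (over 3 N) (contact force between gauge and round_housing above 3 N).
It fails at once if the tape roll is shifted by more than 30 mm (distance of tape_roll from where it was at the start of the episode above 0.03 m).
It fails at once if the shaker is shifted by more than 30 mm (distance of shaker from where it was at the start of the episode above 0.03 m).
It fails at once if the mint cup is shifted by more than 30 mm (distance of mint_cup from where it was at the start of the episode above 0.03 m).
It also fails if it takes over 64 s, if anything falls off the work surface, if the arm or the gripper's body presses on something with over 40 N, if the wrist force passes 120 N, or if a joint passes its speed limit or range.

## Working session

There is one attempt and no reset: what is moved stays moved. The work goes in short steps, Python scripts to look and compute and a tool call to move; the robot and the scene stay as the last step left them, time stands still between calls to the robot, and variables do not carry over. Pictures are saved under pics/ and viewed, about 8 in all and at most 12, crops included, and the job is handed in when it is done.

Besides the shell and the picture viewer there is one more tool, called after "Request:" as name([rows], argument=value, ...), one row to a line, values as JSON. carry_out: Moves the arm, as the interface text tells. Its arguments: {"type":"object","properties":{"rows":{"type":"array"},"hand":{"type":"number"}},"required":["rows"]}

```bash
ls; mkdir -p pics; python3 - <<'E'
from plant import *
import cv2,numpy as np
o=get_obs();print(o)
for n in("scene","top"):
    im=capture(n);cv2.imwrite(f"pics/{n}0.png",im[:,:,::-1]);print(n,camera_info(n))
print(camera_info("wrist"))
E
```

```text
pics
{'time': 0.0, 'joint_positions': array([-1.34299343e+00,  3.42733821e-01,  1.52499051e+00, -3.39896148e-05,
        1.27539193e+00, -1.45999402e-01]), 'dq': array([ 0.00014422, -0.0016979 , -0.00141941,  0.00113903,  0.00057244,
        0.00189673]), 'tau': array([-1.09617954e-04, -4.31239200e+01, -2.44225895e+01,  7.18197436e-02,
        5.60576341e-02, -1.19292654e-04]), 'tool_pos': array([ 191.62907243, -488.3535937 ,  226.04845199]), 'tcp_rot': array([3.01692242, 1.56927237, 1.81993831]), 'contact_force': array([-0.31788682, -0.94648615,  0.01387371]), 'moment': array([-0.00957323, -0.02800115, -0.00961058]), 'grip_width': 92.09608840023179}
scene {'camera_matrix': array([[474.31752899,   0.        , 312.68980249],
       [  0.        , 474.31752899, 237.64623471],
       [  0.        ,   0.        ,   1.        ]]), 'pose': array([[-6.89112619e-01, -4.12316012e-01,  5.95918875e-01,
        -1.65361438e+02],
       [-7.24647961e-01,  3.95519141e-01, -5.64313690e-01,
         7.09701317e+02],
       [-3.02175180e-03, -8.20707083e-01, -5.71341188e-01,
         8.16807922e+02],
[... 438 characters left out ...]
01],
       [-2.26992191e-02, -1.36294975e-01, -9.90408211e-01,
         1.80430325e+03],
       [ 0.00000000e+00,  0.00000000e+00,  0.00000000e+00,
         1.00000000e+00]])}
{'camera_matrix': array([[410.00046608,   0.        , 327.06322257],
       [  0.        , 410.00046608, 238.20486513],
       [  0.        ,   0.        ,   1.        ]]), 'mount': array([[ 3.49717004e-04, -2.56632584e-01,  9.66508973e-01,
        -1.58628716e+02],
       [-2.31775207e-04, -9.66509027e-01, -2.56632514e-01,
         6.90519169e+01],
       [ 9.99999912e-01, -1.34264063e-04, -3.97485712e-04,
        -6.37313090e-01],
       [ 0.00000000e+00,  0.00000000e+00,  0.00000000e+00,
         1.00000000e+00]])}
```

View pics/scene0.png

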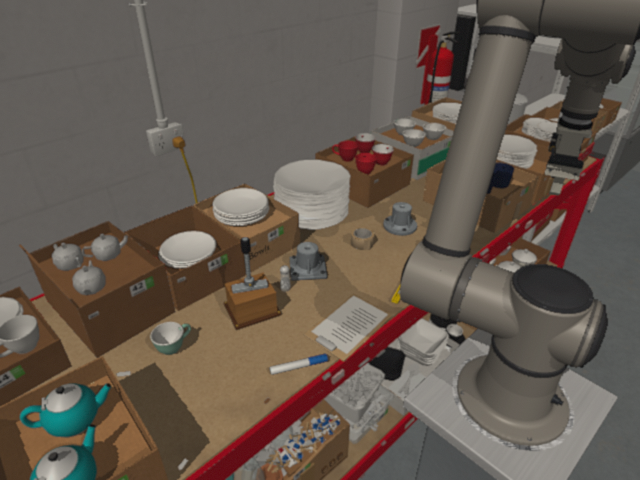

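View pics/top0.png

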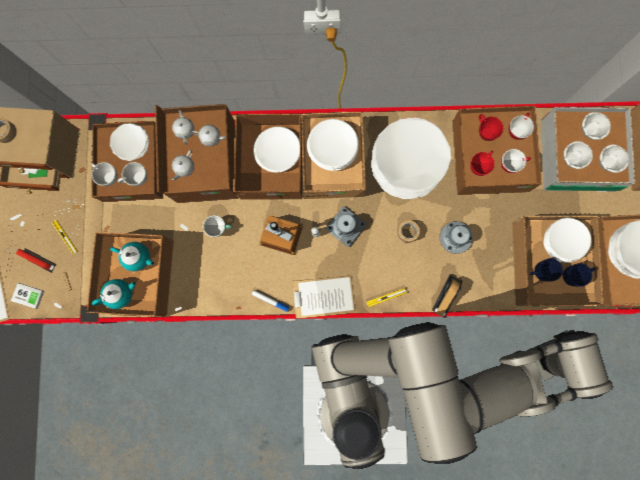

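The scene view shows the gauge at about (247,255) on its stand, the shaker at (285,277), the square housing at (308,262) and the round housing at (401,217). In the top view the same things are at about (280,233), (318,231), (347,224) and (457,237), the tape roll is at (409,231) and the cup at (215,226). I'll make zoomed crops to get pixel positions.

```bash
cat > h.py <<'E'
from plant import *
import cv2,numpy as np
from scipy.spatial.transform import Rotation as Ro
def cam(n,o=None):
    c=camera_info(n);K=c["camera_matrix"]
    if n!="wrist":return K,c["pose"]
    o=o or get_obs();T=np.eye(4);T[:3,:3]=Ro.from_euler("xyz",o["tcp_rot"]).as_matrix();T[:3,3]=o["tool_pos"]
    return K,T@c["mount"]
def ray(KT,p):
    K,T=KT;d=T[:3,:3]@np.linalg.inv(K)@[p[0],p[1],1];return T[:3,3],d/np.linalg.norm(d)
def plane(KT,p,z):
    c,d=ray(KT,p);return c+d*(z-c[2])/d[2]
def tri(obs):
    A=np.zeros((3,3));b=np.zeros(3);R=[ray(*o) for o in obs]
    for c,d in R:
        M=np.eye(3)-np.outer(d,d);A+=M;b+=M@c
    x=np.linalg.solve(A,b);return x,[np.linalg.norm((np.eye(3)-np.outer(d,d))@(x-c)) for c,d in R]
def proj(KT,X):
    K,T=KT;q=K@(T[:3,:3].T@(np.asarray(X)-T[:3,3]));return q[:2]/q[2]
E
python3 - <<'E'
import cv2,numpy as np
t=cv2.imread("pics/top0.png")[200:270,250:390];s=cv2.imread("pics/scene0.png")[220:335,210:340]
t=cv2.resize(t,None,fx=5,fy=5,interpolation=2);s=cv2.resize(s,None,fx=5,fy=5,interpolation=2)
cv2.imwrite("pics/t1.png",t);cv2.imwrite("pics/s1.png",s)
E
```

```text
(no output)
```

View pics/t1.png

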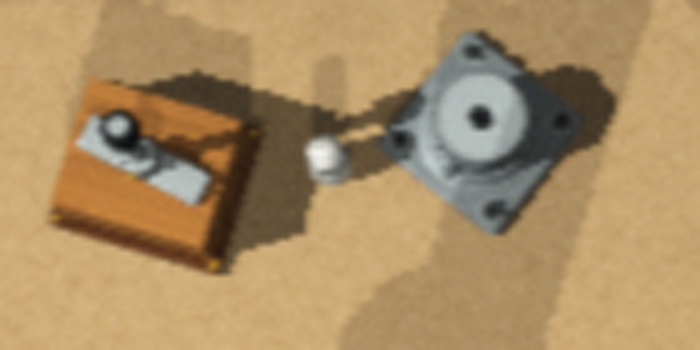

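View pics/s1.png

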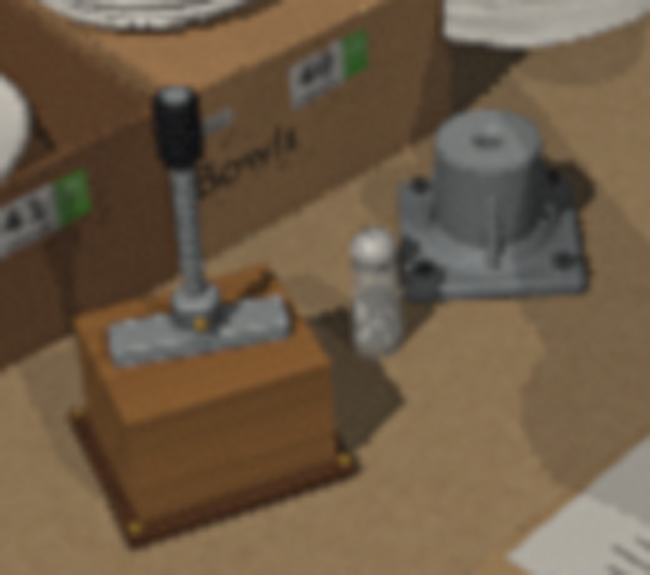

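The top crop shows the centre of the head's top at (119,125), the foot bar running from about (90,133) to (200,187), and the socket mouth at (481,117). The scene crop shows the head's top at (178,95) and the socket at (489,141).

```bash
python3 - <<'E'
from h import *
T=cam("top");S=cam("scene")
t=lambda x,y:((x-2)/5+250,(y-2)/5+200)
s=lambda x,y:((x-2)/5+210,(y-2)/5+220)
np.set_printoptions(precision=1,suppress=True)
print("headtop",tri([(T,t(119,125)),(S,s(178,95))]))
print("mouth",tri([(T,t(481,117)),(S,s(489,141))]))
for a in [(87,133),(201,190),(80,148),(98,117),(190,203),(212,178)]: print(a,plane(T,t(*a),83))
for a in [(93,78),(261,130),(219,270-15),(52,212)]: print("blk",plane(T,t(*a),72))
for a in [(472,32),(583,124),(500,233),(380,143)]: print("flange",plane(T,t(*a),12))
print("shaker",tri([(T,t(321,150)),(S,s(373,240))]))
print("cup",plane(T,(215,226),50),"tape",plane(T,(409,231),37),"round",plane(T,(457,234),72))
R=Ro.from_euler("xyz",get_obs()["tcp_rot"]).as_matrix();print(R)
E
```

```text
headtop (array([565.1, 225.4, 214. ]), [np.float64(0.752600949691047), np.float64(0.752600949691229)])
mouth (array([588.7,  15.9,  70.7]), [np.float64(0.519196794763408), np.float64(0.5191967947634865)])
(87, 133) [582.2 262.   83. ]
(201, 190) [544.9 191.1  83. ]
(80, 148) [572.8 266.3  83. ]
(98, 117) [592.1 255.1  83. ]
(190, 203) [536.9 198.   83. ]
(212, 178) [552.3 184.2  83. ]
blk [618.9 259.6  72. ]
blk [583.5 154.2  72. ]
blk [505.3 181.2  72. ]
blk [534.4 285.5  72. ]
flange [654.7  20.4  12. ]
flange [592.6 -50.   12. ]
flange [522.8   5.2  12. ]
flange [582.9  81.4  12. ]
shaker (array([569.3, 115.8,  69.4]), [np.float64(1.5747020742965143), np.float64(1.5747020742964775)])
cup [591.6 432.3  50. ] tape [ 564.6 -184.1   37. ] round [ 547. -328.   72.]
[[-0.   0.9  0.4]
 [ 0.   0.4 -0.9]
 [-1.   0.  -0. ]]
```

Request:
carry_out([
  [0,0,40,0],
  [10,20,80,0],
  [30,50,100,0],
  [50,85,100,0],
  [70,120,100,0],
  [90,155,100,0],
  [110,190,100,0],
  [130,225,100,0],
  [150,260,100,0],
  [170,295,100,0],
  [190,330,100,0],
  [210,365,100,0],
  [230,400,100,0],
  [250,435,100,0],
  [270,470,100,0],
  [290,505,100,0],
  [310,540,100,0],
  [330,570,100,0],
  [340,588,100,0],
  [340,588,100,0],
], hand=60)

```text
time: 1.77
tool_pos: [532.7, 103.1, 324.8]
tcp_rot: [-2.866, 1.568, 2.225]
contact_force: [-0.0, 0.4, -0.7]
grip_width: 59.9
```

```bash
python3 - <<'E'
from h import *
np.set_printoptions(precision=2,suppress=True)
o=get_obs();print(o);W=cam("wrist",o);im=capture("wrist");cv2.imwrite("pics/w1.png",im[:,:,::-1])
np.savez("w1.npz",T=W[1],K=W[0])
print(proj(W,[565,225,214]),proj(W,[589,16,71]))
E
```

```text
{'time': 1.7667, 'joint_positions': array([0.05, 0.32, 1.29, 0.  , 1.54, 1.24]), 'dq': array([-0.06, -0.04,  0.05, -0.03,  0.  , -0.06]), 'tau': array([  1.34, -43.4 , -27.68,   0.25,  -0.11,   0.48]), 'tool_pos': array([532.66, 103.14, 324.76]), 'tcp_rot': array([-2.87,  1.57,  2.22]), 'contact_force': array([-0.04,  0.44, -0.66]), 'moment': array([-0.04,  0.  , -0.02]), 'grip_width': 59.88494390698005}
[168.4  119.44] [430.22 179.54]
```

View pics/w1.png

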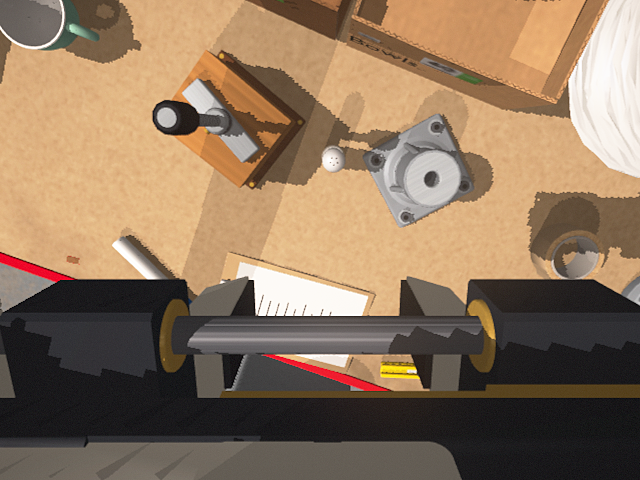

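The wrist view shows the head's top disc at (166,118) and the socket mouth at (431.5,180), within about 3 px of my projections (168,119) and (430,180).

```bash
python3 - <<'E'
from h import *
np.set_printoptions(precision=2,suppress=True)
d=np.load("w1.npz");W=(d["K"],d["T"]);T=cam("top");S=cam("scene")
im=cv2.imread("pics/w1.png")
def cen(m,x0,y0):
    n,l,st,c=cv2.connectedComponentsWithStats(m.astype(np.uint8));k=l[y0,x0];return k,st[k],c[k]
g=cv2.cvtColor(im,6)
sub=np.zeros_like(g,bool);sub[160:200,412:452]=1
print("hole",cen((g<85)&sub,431,182))
sub=np.zeros_like(g,bool);sub[100:136,150:184]=1
print("disc",cen((g>75)&sub,166,118))
print(tri([(W,(166,118)),(T,(273.4,224.6)),(S,(245.2,238.6))]),plane(W,(166,118),214))
print(tri([(W,(431.5,180)),(T,(345.8,223)),(S,(307.4,247.8))]),plane(W,(431.5,180),72))
print(get_obs()["tool_pos"])
E
```

```text
hole (np.int32(1), array([425, 172,  11,  14, 122], dtype=int32), array([429.89, 178.25]))
disc (np.int32(3), array([156, 107,  21,  21, 341], dtype=int32), array([166.13, 117.01]))
(array([565.07, 225.78, 214.36]), [np.float64(0.7478781259217758), np.float64(0.49093786819467095), np.float64(1.1114519788582502)]) [565.29 226.65 214.  ]
(array([588.93,  15.39,  70.56]), [np.float64(0.8694495243757633), np.float64(0.9158603685831944), np.float64(0.40247350037352453)]) [589.08  14.89  72.  ]
[531.81 101.26 324.94]
```

Request:
carry_out([
  [8,32,-20,0],
  [17,64,-40,0],
  [25,95,-60,0],
  [33,124,-75,0],
  [33,124,-85,0],
  [33,124,-85,0],
  [33,124,-85,0],
  [33,124,-85,0],
])

```text
time: 2.48
tool_pos: [565.1, 223.6, 241.2]
tcp_rot: [-2.835, 1.569, 2.252]
contact_force: [0.1, 0.2, 0.7]
grip_width: 59.9
```

```bash
python3 - <<'E'
from h import *
np.set_printoptions(precision=2,suppress=True)
o=get_obs();print(o["tool_pos"],o["tcp_rot"],o["dq"]);W=cam("wrist",o);im=capture("wrist");cv2.imwrite("pics/w2.png",im[:,:,::-1])
print(proj(W,[565.2,226,214]),proj(W,o["tool_pos"]))
np.savez("w2.npz",T=W[1],K=W[0])
E
```

```text
[565.15 223.63 241.19] [-2.84  1.57  2.25] [-0.   -0.01 -0.01  0.   -0.    0.  ]
[324.08 275.97] [328.76 300.6 ]
```

View pics/w2.png

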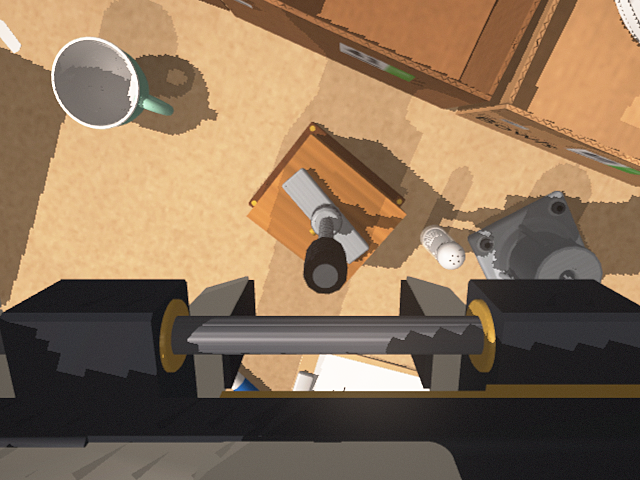

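The head's disc is at (325.5,277) against a predicted (324,276), so the estimate holds. I'll descend with the fingers straddling the head.

Request:
carry_out([
  [0,2,-10,0],
  [0,2,-25,0],
  [0,2,-40,0],
  [0,2,-55,0],
  [0,2,-64,0],
  [0,2,-64,0],
  [0,2,-64,0],
  [0,2,-64,0],
])

```text
time: 3.2
tool_pos: [565.9, 225.7, 178.6]
tcp_rot: [2.07, 1.568, 0.874]
contact_force: [0.1, 0.3, 0.9]
grip_width: 59.8
```

Request:
carry_out([
  [0,0,0,0],
  [0,0,0,0],
  [0,0,0,0],
  [0,0,0,0],
  [0,0,0,0],
  [0,0,0,0],
  [0,0,0,0],
  [0,0,0,0],
  [0,0,0,0],
  [0,0,0,0],
  [0,0,0,0],
  [0,0,0,0],
], hand=15)

```text
time: 4.2
tool_pos: [565.9, 225.6, 178.6]
tcp_rot: [2.019, 1.568, 0.823]
contact_force: [-0.3, -1.5, 1.1]
grip_width: 21.0
```

Request:
carry_out([
  [0,0,6,0],
  [0,0,15,0],
  [0,0,30,0],
  [0,0,45,0],
  [0,0,55,0],
  [0,0,60,0],
  [0,0,60,0],
  [0,0,60,0],
  [0,0,60,0],
])

```text
time: 4.95
tool_pos: [565.4, 225.5, 237.6]
tcp_rot: [2.909, 1.569, 1.713]
contact_force: [-0.7, 0.6, -3.3]
grip_width: 20.9
```

Request:
carry_out([
  [1,-10,0,0],
  [4,-30,0,0],
  [6,-55,0,0],
  [9,-80,0,0],
  [12,-105,0,0],
  [15,-130,0,0],
  [17,-155,0,0],
  [20,-180,0,0],
  [22,-200,0,0],
  [23,-210,0,0],
  [23,-210,0,0],
  [23,-210,0,0],
  [23,-210,0,0],
  [23,-210,0,0],
])

```text
time: 6.12
tool_pos: [588.2, 16.8, 237.5]
tcp_rot: [3.026, 1.569, 1.832]
contact_force: [-0.4, 0.1, -1.5]
grip_width: 21.7
```

```bash
python3 - <<'E'
from h import *
np.set_printoptions(precision=2,suppress=True)
o=get_obs();print(o["tool_pos"],o["tcp_rot"],o["contact_force"],o["moment"],o["grip_width"]);W=cam("wrist",o);im=capture("wrist");s=capture("scene");t=capture("top")
S=cam("scene");T=cam("top")
g=o["tool_pos"]
for z in(72,111):print(z,proj(S,[589,15.3,z]),proj(T,[589,15.3,z]),proj(W,[589,15.3,z]))
print(proj(W,[g[0],g[1],g[2]+19-132]),proj(S,[g[0],g[1],g[2]+19-132]))
a=cv2.resize(s[180:300,250:350],None,fx=5,fy=5,interpolation=2)
b=cv2.resize(im[100:300,230:430],(400,400),interpolation=2);cc=cv2.resize(t[190:260,310:380],(280,280)) 
c=np.zeros((600,790,3),np.uint8);c[:,:390]=a[:,55:445];c[:400,390:]=b;c[400:,390:590]=cc[:200,40:240]
cv2.imwrite("pics/m3.png",c[:,:,::-1]);cv2.imwrite("pics/s3.png",s[:,:,::-1]);cv2.imwrite("pics/w3.png",im[:,:,::-1])
E
```

```text
[588.23  16.8  237.53] [3.03 1.57 1.83] [-0.42  0.13 -1.5 ] [-0.04 -0.01  0.01] 21.717678031504263
72 [307.3  247.22] [346.12 222.95] [330.46 217.67]
111 [307.16 235.2 ] [346.19 220.91] [330.78 229.01]
[328.46 233.9 ] [306.89 231.27]
```

View pics/m3.png

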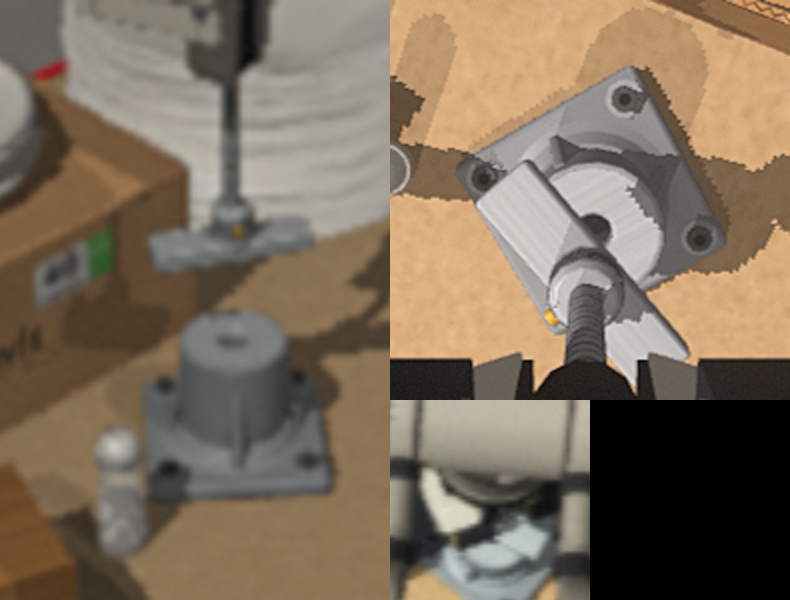

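In scene and wrist views the rod axis lines up with the mouth to about 1 mm. I'll lower it with a small correction.

Request:
carry_out([
  [0.8,-1.5,-5,0],
  [0.8,-1.5,-15,0],
  [0.8,-1.5,-25,0],
  [0.8,-1.5,-35,0],
  [0.8,-1.5,-45,0],
  [0.8,-1.5,-50,0],
  [0.8,-1.5,-53,0],
  [0.8,-1.5,-53,0],
  [0.8,-1.5,-53,0],
])

```text
time: 7.02
tool_pos: [589.3, 15.0, 184.7]
tcp_rot: [2.684, 1.569, 1.489]
contact_force: [-0.1, -0.5, -3.2]
grip_width: 21.1
```

```bash
python3 - <<'E'
from h import *
np.set_printoptions(precision=2,suppress=True)
o=get_obs();print(o["tool_pos"],o["contact_force"],o["moment"]);W=cam("wrist",o);im=capture("wrist");s=capture("scene")
a=cv2.resize(s[200:300,260:360],(500,500),interpolation=2);b=cv2.resize(im[100:300,265:395],(290,446),interpolation=2)
c=np.zeros((500,790,3),np.uint8);c[:,:500]=a;c[:446,500:]=b
cv2.imwrite("pics/m4.png",c[:,:,::-1])
E
```

```text
[589.33  14.95 184.74] [-0.1  -0.49 -3.16] [ 0.01  0.   -0.04]
```

View pics/m4.png

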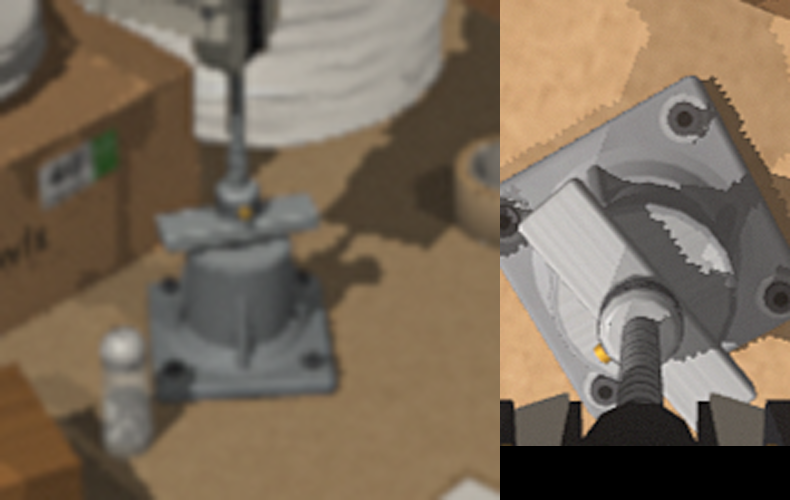

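The foot sits centred just above the boss. I'll lower slowly until it lands.

Request:
carry_out([
  [0,0,-2,0],
  [0,0,-4,0],
  [0,0,-6,0],
  [0,0,-8,0],
  [0,0,-10,0],
  [0,0,-10,0],
  [0,0,-10,0],
])

```text
time: 7.7
tool_pos: [589.7, 14.9, 175.5]
tcp_rot: [1.798, 1.569, 0.604]
contact_force: [0.2, 0.7, 1.9]
grip_width: 20.9
```

Request:
carry_out([
  [0,0,-1,0],
  [0,0,-3,0],
  [0,0,-5,0],
  [0,0,-7,0],
  [0,0,-9,0],
  [0,0,-9,0],
  [0,0,-9,0],
])

```text
time: 8.28
tool_pos: [589.5, 14.9, 165.9]
tcp_rot: [2.133, 1.569, 0.938]
contact_force: [1.0, -1.3, -0.8]
grip_width: 21.0
```

Request:
carry_out([
  [0,0,-1,0],
  [0,0,-2,0],
  [0,0,-3,0],
  [0,0,-4,0],
  [0,0,-4.5,0],
  [0,0,-4.5,0],
  [0,0,-4.5,0],
])

```text
time: 8.87
tool_pos: [589.6, 14.9, 161.4]
tcp_rot: [2.096, 1.569, 0.901]
contact_force: [0.2, -1.1, 1.5]
grip_width: 21.0
```

Request:
carry_out([
  [0,0,-0.5,0],
  [0,0,-1,0],
  [0,0,-1.5,0],
  [0,0,-1.5,0],
  [0,0,-1.5,0],
])

```text
time: 9.28
tool_pos: [589.6, 14.9, 159.8]
tcp_rot: [2.11, 1.569, 0.915]
contact_force: [0.6, -0.6, 3.3]
grip_width: 20.9
```

Request:
carry_out([
  [0,0,-0.5,0],
  [0,0,-1,0],
  [0,0,-1.5,0],
  [0,0,-1.5,0],
  [0,0,-1.5,0],
])

```text
time: 9.7
tool_pos: [589.6, 14.9, 158.2]
tcp_rot: [2.178, 1.569, 0.983]
contact_force: [0.4, -0.7, 2.5]
grip_width: 21.2
```

Request:
carry_out([
  [0,0,-0.5,0],
  [0,0,-1,0],
  [0,0,-1,0],
  [0,0,-1,0],
])

```text
time: 10.03
tool_pos: [589.6, 14.9, 157.1]
tcp_rot: [2.246, 1.569, 1.051]
contact_force: [0.7, -0.3, 2.8]
grip_width: 21.0
```

Request:
carry_out([
  [0,0,-0.5,0],
  [0,0,-1,0],
  [0,0,-1,0],
  [0,0,-1,0],
])

```text
time: 10.37
tool_pos: [589.6, 14.9, 156.0]
tcp_rot: [2.216, 1.569, 1.022]
contact_force: [0.8, 0.4, 2.6]
grip_width: 21.0
```

Request:
carry_out([
  [0,0,-0.5,0],
  [0,0,-1,0],
  [0,0,-1,0],
  [0,0,-1,0],
])

```text
time: 10.7
tool_pos: [589.5, 14.9, 154.9]
tcp_rot: [2.3, 1.569, 1.105]
contact_force: [-0.1, -0.4, 2.5]
grip_width: 21.2
```

Request:
carry_out([
  [0,0,-0.5,0],
  [0,0,-1,0],
  [0,0,-1,0],
  [0,0,-1,0],
])

```text
time: 11.03
tool_pos: [589.5, 14.9, 153.8]
tcp_rot: [2.375, 1.569, 1.18]
contact_force: [0.8, -0.7, 3.2]
grip_width: 20.6
```

Request:
carry_out([
  [0,0,-0.5,0],
  [0,0,-1,0],
  [0,0,-1,0],
  [0,0,-1,0],
])

```text
time: 11.37
tool_pos: [589.5, 14.9, 152.8]
tcp_rot: [2.418, 1.569, 1.223]
contact_force: [0.3, -0.6, 2.5]
grip_width: 21.4
```

Request:
carry_out([
  [0,0,-0.5,0],
  [0,0,-1,0],
  [0,0,-1,0],
  [0,0,-1,0],
])

```text
time: 11.7
tool_pos: [589.5, 14.9, 151.8]
tcp_rot: [2.358, 1.569, 1.164]
contact_force: [0.8, -0.6, 3.7]
grip_width: 21.3
```

Request:
carry_out([
  [0,0,-0.5,0],
  [0,0,-1,0],
  [0,0,-1,0],
  [0,0,-1,0],
])

```text
time: 12.03
tool_pos: [589.8, 14.9, 151.6]
tcp_rot: [1.81, 1.569, 0.616]
contact_force: [-0.9, -0.5, 7.6]
grip_width: 21.6
```

Request:
carry_out([
  [0,0,-0.5,0],
  [0,0,-1,0],
  [0,0,-1,0],
  [0,0,-1,0],
])

```text
time: 12.37
tool_pos: [589.9, 14.9, 151.6]
tcp_rot: [1.572, 1.568, 0.377]
contact_force: [-1.6, 0.3, 8.5]
grip_width: 20.9
```

Request:
carry_out([
  [0,0,-0.5,0],
  [0,0,-1,0],
  [0,0,-1,0],
  [0,0,-1,0],
])

```text
time: 12.7
tool_pos: [590.0, 15.0, 151.6]
tcp_rot: [1.491, 1.567, 0.297]
contact_force: [-2.3, -0.8, 9.5]
grip_width: 21.3
```

The rod bottoms at TCP z 151.6, where the push rises from about 2.7 N to 8–9 N. I'll hold with light, steady pressure.

Request:
carry_out([
  [-0.3,0,-0.8,0],
  [-0.3,0,-1.4,0],
  [-0.3,0,-1.4,0],
  [-0.3,0,-1.4,0],
  [-0.3,0,-1.4,0],
  [-0.3,0,-1.4,0],
  [-0.3,0,-1.4,0],
  [-0.3,0,-1.4,0],
  [-0.3,0,-1.4,0],
  [-0.3,0,-1.4,0],
  [-0.3,0,-1.4,0],
  [-0.3,0,-1.4,0],
  [-0.3,0,-1.4,0],
  [-0.3,0,-1.4,0],
  [-0.3,0,-1.4,0],
  [-0.3,0,-1.4,0],
  [-0.3,0,-1.4,0],
  [-0.3,0,-1.4,0],
  [-0.3,0,-1.4,0],
  [-0.3,0,-1.4,0],
])

```text
time: 14.37
tool_pos: [590.0, 14.9, 151.5]
tcp_rot: [1.383, 1.566, 0.189]
contact_force: [-2.2, 0.1, 10.3]
grip_width: 21.0
```

Request:
carry_out([
  [0,0,-1.4,0],
  [0,0,-1.4,0],
  [0,0,-1.4,0],
  [0,0,-1.4,0],
  [0,0,-1.4,0],
  [0,0,-1.4,0],
  [0,0,-1.4,0],
  [0,0,-1.4,0],
  [0,0,-1.4,0],
  [0,0,-1.4,0],
  [0,0,-1.4,0],
  [0,0,-1.4,0],
  [0,0,-1.4,0],
  [0,0,-1.4,0],
  [0,0,-1.4,0],
  [0,0,-1.4,0],
])

```text
time: 15.7
tool_pos: [590.1, 15.0, 151.6]
tcp_rot: [1.336, 1.564, 0.141]
contact_force: [-1.9, -0.0, 12.4]
grip_width: 21.0
```

```bash
python3 - <<'E'
from h import *
np.set_printoptions(precision=3,suppress=True)
o=get_obs();print(o["time"],o["tool_pos"],o["contact_force"],o["moment"]);R=Ro.from_euler("xyz",o["tcp_rot"]).as_matrix();print(R[:,0]);im=capture("wrist");s=capture("scene")
a=cv2.resize(s[200:300,260:360],(500,500),interpolation=2);b=cv2.resize(im[100:300,265:395],(290,446),interpolation=2)
c=np.zeros((500,790,3),np.uint8);c[:,:500]=a;c[:446,500:]=b
cv2.imwrite("pics/m5.png",c[:,:,::-1])
E
```

```text
15.7 [590.147  14.982 151.578] [-1.881 -0.05  12.412] [0.01  0.502 0.028]
[ 0.006  0.001 -1.   ]
```

View pics/m5.png

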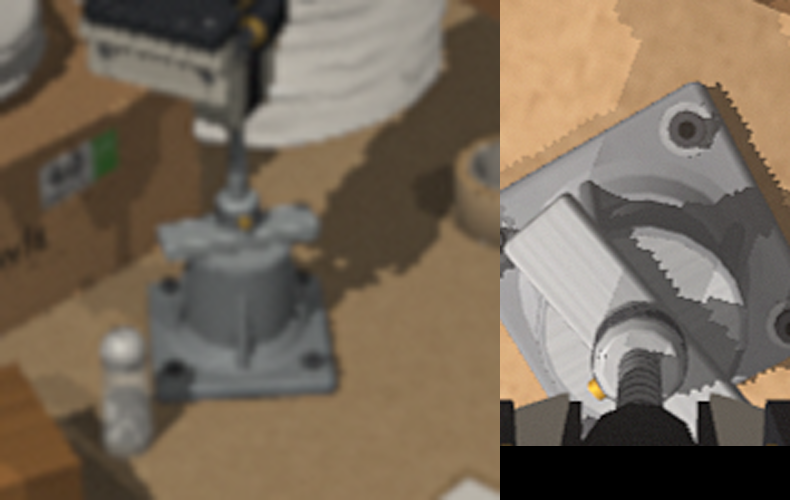

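The foot lies flat and centred on the boss. The tool axis is tilted 0.006 rad and the push held steady at 10–12 N for about 3 s. Now I'll lift straight up.

Request:
carry_out([
  [0,0,1,0],
  [0,0,3,0],
  [0,0,6,0],
  [0,0,10,0],
  [0,0,15,0],
  [0,0,21,0],
  [0,0,28,0],
  [0,0,36,0],
  [0,0,44,0],
  [0,0,52,0],
  [0,0,58,0],
  [0,0,62,0],
  [0,0,65,0],
  [0,0,66,0],
  [0,0,66,0],
  [0,0,66,0],
])

```text
time: 17.13
tool_pos: [590.0, 15.0, 217.2]
tcp_rot: [1.362, 1.565, 0.168]
contact_force: [0.3, -0.5, -3.5]
grip_width: 21.1
```

Request:
carry_out([
  [-1,5,0,0],
  [-2,15,0,0],
  [-3,28,0,0],
  [-5,43,0,0],
  [-7,60,0,0],
  [-9,78,0,0],
  [-11,96,0,0],
  [-13,114,0,0],
  [-15,132,0,0],
  [-17,150,0,0],
  [-19,168,0,0],
  [-21,184,0,0],
  [-22,196,0,0],
  [-23,205,0,0],
  [-24,209,0,0],
  [-24,211,0,0],
  [-24,211,0,0],
  [-24,211,0,0],
  [-24,211,0,0],
])

```text
time: 18.72
tool_pos: [566.2, 225.2, 217.2]
tcp_rot: [1.321, 1.565, 0.125]
contact_force: [0.9, 0.2, -2.6]
grip_width: 21.5
```

```bash
python3 - <<'E'
from h import *
np.set_printoptions(precision=3,suppress=True)
o=get_obs();print(o["time"],o["tool_pos"],o["contact_force"],o["moment"]);R=Ro.from_euler("xyz",o["tcp_rot"]).as_matrix();print(R);im=capture("wrist");s=capture("scene");t=capture("top")
W=cam("wrist",o);S=cam("scene");p=o["tool_pos"]
for z in(72,100,110): print(z,proj(W,[565.5,226,z]),proj(S,[565.5,226,z]),proj(W,[p[0],p[1],z]),proj(S,[p[0],p[1],z]))
a=cv2.resize(s[210:310,200:300],(500,500),interpolation=2);b=cv2.resize(im[100:300,265:395],(290,446),interpolation=2)
c=np.zeros((500,790,3),np.uint8);c[:,:500]=a;c[:446,500:]=b
cv2.imwrite("pics/m6.png",c[:,:,::-1])
E
```

```text
18.7167 [566.159 225.247 217.205] [ 0.894  0.155 -2.612] [-0.005  0.023  0.003]
[[ 0.006  0.93   0.367]
 [ 0.001  0.367 -0.93 ]
 [-1.     0.006  0.001]]
72 [326.551 224.878] [249.582 287.256] [327.791 224.445] [249.666 286.982]
100 [326.545 233.747] [248.643 278.217] [327.903 233.275] [248.729 277.946]
110 [326.543 237.338] [248.302 274.925] [327.949 236.851] [248.388 274.655]
```

View pics/m6.png

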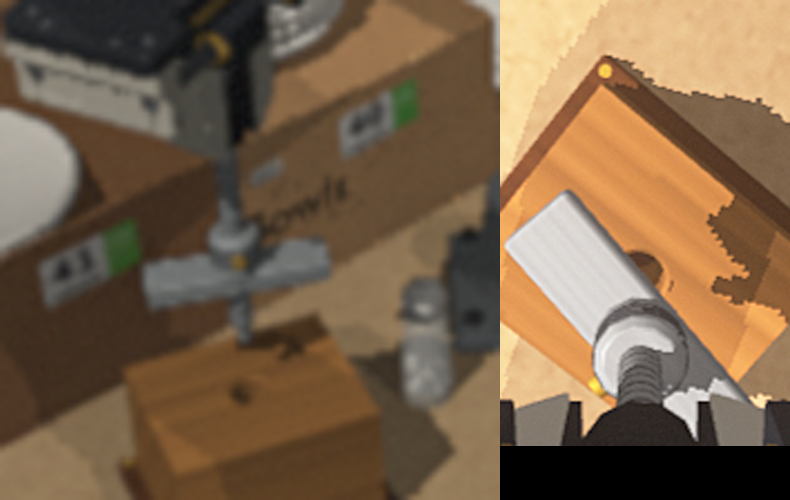

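The rod hangs straight, with its tip at (245,343) in the scene crop above the hole at (243,391). In the wrist crop the hole's centre is about 1 mm off the rod axis. I'll correct that and lower to just short of contact.

Request:
carry_out([
  [-0.6,0.8,-2,0],
  [-0.6,0.8,-6,0],
  [-0.6,0.8,-12,0],
  [-0.6,0.8,-18,0],
  [-0.6,0.8,-25,0],
  [-0.6,0.8,-32,0],
  [-0.6,0.8,-39,0],
  [-0.6,0.8,-46,0],
  [-0.6,0.8,-52,0],
  [-0.6,0.8,-57,0],
  [-0.6,0.8,-60,0],
  [-0.6,0.8,-62,0],
  [-0.6,0.8,-63,0],
  [-0.6,0.8,-63,0],
  [-0.6,0.8,-63,0],
  [-0.6,0.8,-63,0],
])

```text
time: 20.2
tool_pos: [565.7, 226.3, 154.6]
tcp_rot: [1.358, 1.564, 0.163]
contact_force: [0.2, -1.0, -2.7]
grip_width: 21.0
```

```bash
python3 - <<'E'
from h import *
np.set_printoptions(precision=3,suppress=True)
o=get_obs();print(o["time"],o["tool_pos"],o["contact_force"],o["moment"])
im=capture("wrist");s=capture("scene")
for i in range(3):
  capture("wrist");print(get_obs()["contact_force"])
E
```

```text
20.2 [565.731 226.298 154.618] [ 0.188 -0.958 -2.683] [-0.022 -0.003  0.011]
[ 0.28   0.155 -3.041]
[ 0.338 -0.094 -3.413]
[-0.421  0.79  -2.391]
```

Hanging free, the force reads −2.7 N. I'll step down to contact.

Request:
carry_out([
  [0,0,-0.7,0],
  [0,0,-1.3,0],
  [0,0,-2,0],
  [0,0,-2,0],
  [0,0,-2,0],
])

```text
time: 20.87
tool_pos: [565.5, 226.2, 152.3]
tcp_rot: [1.345, 1.565, 0.15]
contact_force: [-0.4, 0.4, -2.3]
grip_width: 21.1
```

Request:
carry_out([
  [0,0,-0.5,0],
  [0,0,-0.5,0],
  [0,0,-0.5,0],
])

```text
time: 21.12
tool_pos: [565.5, 226.2, 151.8]
tcp_rot: [1.344, 1.565, 0.149]
contact_force: [-0.5, 0.4, -3.4]
grip_width: 21.0
```

Request:
carry_out([
  [0,0,-0.4,0],
  [0,0,-0.4,0],
  [0,0,-0.4,0],
])

```text
time: 21.37
tool_pos: [565.7, 226.3, 151.7]
tcp_rot: [1.353, 1.564, 0.157]
contact_force: [0.4, 0.8, -1.0]
grip_width: 21.2
```

Request:
carry_out([
  [0,0,-0.3,0],
  [0,0,-0.3,0],
  [0,0,-0.3,0],
])

```text
time: 21.62
tool_pos: [565.8, 226.3, 151.6]
tcp_rot: [1.358, 1.564, 0.163]
contact_force: [-0.6, -0.1, 0.4]
grip_width: 21.1
```

The foot is seated: the weight is carried and the height matches the bottomed-out 151.6. Releasing.

Request:
carry_out([
  [0,0,0,0],
  [0,0,0,0],
  [0,0,0,0],
  [0,0,0,0],
  [0,0,0,0],
  [0,0,0,0],
  [0,0,0,0],
  [0,0,0,0],
  [0,0,0,0],
  [0,0,0,0],
], hand=70)

```text
time: 22.45
tool_pos: [565.8, 226.2, 151.6]
tcp_rot: [1.355, 1.564, 0.16]
contact_force: [-1.1, -0.5, -0.7]
grip_width: 69.5
```

Request:
carry_out([
  [0,0,5,0],
  [0,0,15,0],
  [0,0,30,0],
  [0,0,50,0],
  [0,0,70,0],
  [0,0,90,0],
  [0,0,110,0],
  [-20,-20,130,0],
  [-50,-50,130,0],
  [-80,-80,130,0],
  [-80,-80,130,0],
  [-80,-80,130,0],
  [-80,-80,130,0],
])

```text
time: 23.53
tool_pos: [486.5, 146.4, 283.0]
tcp_rot: [1.38, 1.561, 0.184]
contact_force: [0.6, -0.2, -0.0]
grip_width: 69.8
```

```bash
python3 - <<'E'
from h import *
np.set_printoptions(precision=3,suppress=True)
o=get_obs();print(o["time"],o["tool_pos"],o["contact_force"],o["grip_width"])
W=cam("wrist",o);im=capture("wrist");s=capture("scene");S=cam("scene");T=cam("top")
for z in(187.6,72): print(proj(W,[565.5,226,z]),proj(S,[565.5,226,z]))
a=cv2.resize(s[210:310,200:300],(400,400),interpolation=2);b=im[0:400,120:510]
c=np.zeros((400,790,3),np.uint8);c[:,:400]=a;c[:,400:]=b
cv2.imwrite("pics/m7.png",c[:,:,::-1])
E
```

```text
23.5333 [486.451 146.351 283.047] [ 0.588 -0.183 -0.012] 69.81011562656364
[250.197  70.988] [245.524 248.188]
[274.59   90.994] [249.582 287.256]
```

View pics/m7.png

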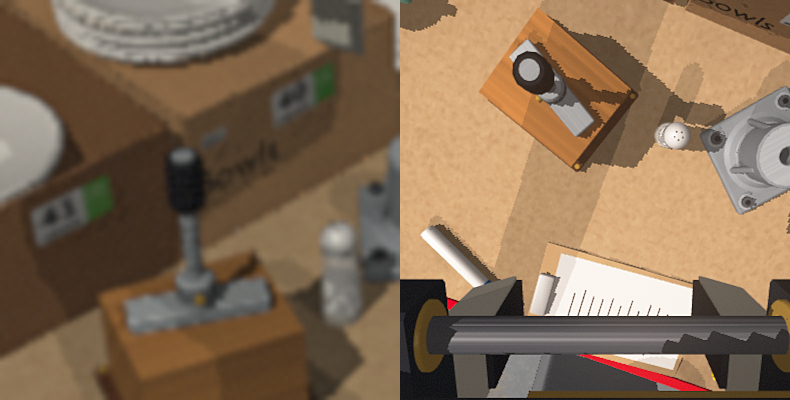

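The gauge stands upright on the stand. Its head's disc is at (249,69), against (250,71) predicted for a head about 27 mm lower than at the start. I'm handing the job in.

```bash
python3 -c "
from plant import *
close_job();print(get_obs()['time'])"
```

```text
the job is handed in; nothing more can be done
the job is handed in; nothing more can be done
```

The socket in the square-flanged housing is about 35 mm deep, and the gauge is back in its stand with that reading kept. The job is handed in; it gives no verdict, so these are my own checks.

- **Depth:** The head sank 27.0 mm between foot contact and the socket bottom. I added a starting reading of about 8 mm, estimated from the head's height in the pictures, so the 35 mm is only good to a millimetre or two.
- **Gauging:** The foot lay flat and centred on the boss by the pictures. The push rose from about 3 N while sliding to 8–9 N at the bottom. I held it there for about 3 s at 10–12 N measured at the wrist, roughly 7–10 N at the tip, and saw no sign of ramming.
- **Return:** On the stand the foot landed at the same tool height as at the bottom of the socket (151.6 mm). The push never got near the 5 N that would move the rod, so the reading should be unchanged to within about 0.3 mm.
- **Final state:** The last picture shows the gauge upright on its foot, its head within about 2 px of the prediction, and the gripper clear of it. The shaker looked undisturbed in the last picture, and my path stayed well above the other things.

One small disagreement: the scene camera put the stand's hole about 1 px (2 mm) away from where the wrist camera did. I took this for shading inside the hole and followed the wrist view. The rod went in freely.

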